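# Stagger the creasing-rod trays

### The arm

A 6-joint arm with a two-finger parallel gripper is mounted at the origin on the work surface. World frame = base frame: x ahead of the robot, y to its left, z up, the work surface at z = 0. Lengths are in m, angles in rad, forces in N, time in s.
With the tool pointing down it reaches from about 0.325 to 0.775 m from the base axis. Payload 5.5 kg.
Tool frame: the origin (TCP) lies on the centre line of the jaws, within the pads' length; the fingertips stand 8 mm ahead of it and the grasp point (between the pads) lies 11 mm behind it; z points along the fingers, x is the direction in which the jaws open and shut, and the axes are right-handed (so a half turn about z gives the same grasp; the last joint's range is limited). The gripper opens to 88 mm and grips with 3 to 60 N. Pads are 20 mm wide; open, the fingers measure 115 mm over their backs; the gripper's body (75 mm by 178 mm) begins 61 mm behind the grasp point.
Start: joints at [-1.215, 0.091, 1.231, -0, 1.82, -0.057], TCP at [0.241, -0.55, 0.231] pointing down, gripper open.
Joint ranges: [-2.87, 2.87], [-0.86, 2.18], [0.17, 2.46], [-1.51, 4.65], [0.06, 2.69], [-2.65, 2.65]. Speed limits (rad/s): [2.57, 2.57, 3.01, 3.14, 3.14, 3.14].

### API

Orientations are given as a unit quaternion [w, x, y, z].
In Python, from cell import arm, cams gives the robot as it stands.
- The arm moves only by the tool apply_moves, never from a script. Its argument "deltas" is a list of rows, each a list of 6 numbers: the shift along the tool's x, y, z in mm, then the turn, a rotation vector about the tool's x, y, z in rad. In form: [[x, y, z, wx, wy, wz], ...]. A call has 1 to 5 rows; each row is the pose to reach, as a shift and turn from the pose commanded when the call began, along the tool's axes at that moment; what a row does not reach only later rows make up. A row lasts 1/8 s, in which the tool goes at most 62.5 mm and 10.7 degrees, less where a joint would pass 70% of its speed; a pose out of reach is approached as far as the arm can. A call with a gripper value outside its range is refused whole. "gripper" is the closure, from 0 (fully open) to 1 (shut), set as the call begins (left out, the last holds). The fingers move at their own pace and stop on an object; "squeeze" is the grip in N (left out, the last holds). Time passes only in rows, so rows that repeat a pose let the fingers close. It gives the time, the measured TCP pose, the force and the opening at its end, in the units of the state.
- arm.state(): the state, without advancing time (a new reading comes with each control period).
- cams.snapshot(name): name is "side" or "top" or "wrist"; returns a dict with "image" (480x640x3 uint8, red, green, blue), "vertical_fov" (degrees; the focal length in pixels is half the picture's height over the tangent of half this angle, whatever the lens; pixels are square), "cx", "cy" (the principal point, pixels), "D" ([k1, k2, p1, p2, k3] as OpenCV has them; the pictures are not rectified), "R" (3x3) and "t" (3): a world point X has camera coordinates R X + t; the wrist camera has in their place "hand_eye" (4x4, takes a point from camera to tool coordinates, whose origin is the TCP and whose axes are the tool frame's). Camera axes: x right, y down, z forward; pixel columns grow to the right and rows downward; lengths in m; the calibration is good to about 2 mm. A picture is of the moment at which its call begins: read the wrist's pose just before it. There is no depth.
- arm.close_job(): hands the job in, once; it reports no verdict.
The state is a dict: "time": time; "q": joint angles; "joint_vel": joint speeds; "tau": joint torques, N m; "tool_pos": TCP position; "eef_rot": TCP orientation; "ft_force": force on the tool from outside, world axes, zero at the start; "wrist_torque": the same for the moment, N m; "gripper_width": finger opening in m.
Only numpy, scipy, OpenCV 4.12 (cv2) and the standard library are available. Lean on these libraries where they do the work, as an engineer would, in place of code of your own. Each camera call takes 0.05 s, during which the arm holds its last target. There are 200 camera calls.

### The job

Stack the creasing-rod trays on the base tray: first the deep tray, then the shallow tray on top of it. Stagger them: each tray lies flat on the rim of the one below, squared up lengthwise, just clear of the raised stop of the tray below (a gap of about 10 mm, not resting on the stop) and overhanging its other end, with its own stop at the opposite end from the stop below. Leave the short tray without a stop where it is, and let go of the stack.

Things in the scene. Friction and masses are not known exactly. Their poses are not given: they have to be found in the camera images.
- base_tray: Base tray, bolted down, empty: grey, 150 (x) by 60 (y), 30 mm high to its flat 14 mm wide rim. At its -x end a raised stop (30 mm long, 60 wide, 10 high, white blank label) stands on the rim; its inner face is at x = -45 mm. Origin: centre of the underside, z up. Stop end nearer the robot, yaw within 20 degrees. A film roll (110 mm high) and a carton stand at the table's far edge.
- deep_tray: Loose grey tray like the base (same length, width, rim, stop at its -x end) but 44 mm high to the rim, 0.3 kg, three steel rods fixed inside. Origin: centre of the underside. Starts with its stop away from the robot (yaw 180 +-20 degrees). Grip across the width at the middle. Goal: origin at x +40, y 0, z 30 mm in the base tray's frame, x axis opposite to the base's.
- shallow_tray: Loose grey tray like the base (same length, width, rim, stop at its -x end) but 24 mm high to the rim, 0.2 kg, two steel rods fixed inside. Origin: centre of the underside. Starts with its stop nearer the robot (yaw 0 +-20 degrees). Grip across the width at the middle. Goal: origin at x +40, y 0, z 44 mm in the deep tray's frame, x axis opposite to the deep tray's.
- short_tray: Bystander, leave alone: loose grey tray 100 (x) by 60 (y) by 32 mm high, no stop, no label, two steel rods inside. Origin: centre of the underside. The four trays start side by side in any order, roughly lengthwise away from the robot, about 180 mm apart.
Not all that is in view belongs to the job. What is shaped like the shallow_tray but orange is not meant.

How it is judged:
By the outcome, as a careful person would: the job done as asked, in the order asked, and still so for the second after the job is handed in, with the robot touching nothing.
It also fails if it takes over 58 s, if anything falls off the work surface, if the arm or the gripper's body presses on something with over 40 N, if the wrist force passes 120 N, or if a joint passes its speed limit or range.

## Working session

There is one attempt and no reset: what is moved stays moved. The work goes in short steps, Python scripts to look and compute and a tool call to move; the robot and the scene stay as the last step left them, time stands still between calls to the robot, and variables do not carry over. Pictures are saved under pics/ and viewed, about 8 in all and at most 12, crops included, and the job is handed in when it is done.

Besides the shell and the picture viewer there is one more tool, called after "Call:" as a command line: name --pt "numbers of a row" for each row, then --argument value for the rest. apply_moves: Moves the arm, as the interface text tells. Its arguments: {"type":"object","properties":{"deltas":{"type":"array","items":{"type":"array","items":{"type":"number"}}},"gripper":{"type":"number"},"squeeze":{"type":"number"}},"required":["deltas"]}

```bash
mkdir -p pics; ls; python3 - <<'E'
from cell import arm,cams
import cv2,pickle
print(arm.state())
d={}
for n in ("top","side"):
    s=cams.snapshot(n); d[n]=s
    cv2.imwrite(f"pics/{n}0.png",s["image"][:,:,::-1])
    print(n,{k:v for k,v in s.items() if k!="image"})
pickle.dump(d,open("s0.pkl","wb"))
E
```

```text
pics
{'time': 0.0, 'q': array([-1.21469512e+00,  9.18504836e-02,  1.23187779e+00,  2.19216296e-05,
        1.81980285e+00, -5.67014866e-02]), 'joint_vel': array([ 0.00095314,  0.00059926, -0.00161005, -0.00102472,  0.00039702,
        0.00129262]), 'tau': array([-3.51226408e-03, -4.46448612e+01, -4.06447756e+01,  6.95145945e-02,
        2.92995782e-02, -1.48622248e-04]), 'tool_pos': array([ 0.24061234, -0.54933263,  0.22951646]), 'eef_rot': array([-5.84020238e-04,  8.37013076e-01, -5.47182027e-01, -7.73589637e-04]), 'ft_force': array([-0.96883255,  0.37791438, -0.3372936 ]), 'wrist_torque': array([ 0.00227946,  0.06281292, -0.02339979]), 'gripper_width': 0.0876775847529664}
top {'vertical_fov': 44.23251018879643, 'cx': 321.29594916278995, 'cy': 225.46750526853597, 'D': array([0.06651297, 0.        , 0.        , 0.        , 0.        ]), 'R': array([[-0.01079631, -0.99988471, -0.01067757],
       [-0.98644412,  0.01239854, -0.16362849],
       [ 0.16374201,  0.00876624, -0.98646424]]), 't': array([5.98436600e-04, 4.66758932e-01, 1.02836334e+00])}
side {'vertical_fov': 45.81673918767711, 'cx': 317.0469204229841, 'cy': 242.90992820984067, 'D': array([-0.08936208,  0.        ,  0.        ,  0.        ,  0.        ]), 'R': array([[-0.90765569, -0.41928578,  0.01898899],
       [-0.29401162,  0.60287632, -0.74168545],
       [ 0.29953015, -0.678778  , -0.67047902]]), 't': array([0.41689335, 0.1543031 , 0.83105518])}
```

View pics/top0.png

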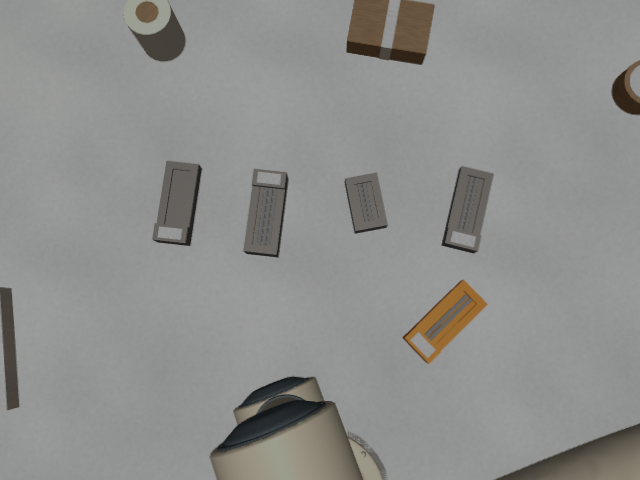

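View pics/side0.png

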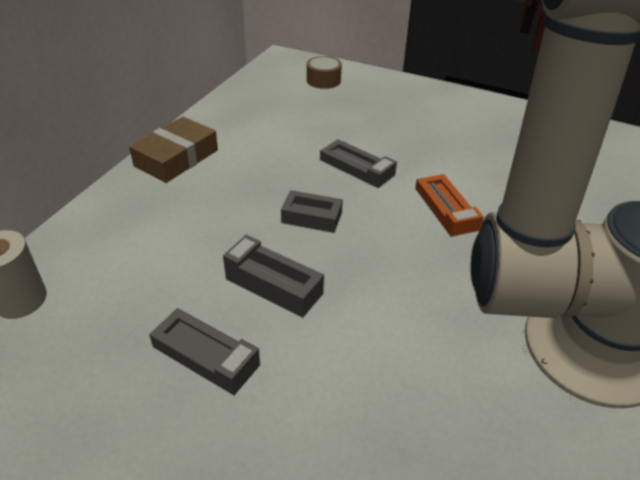

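Top view: from left to right, base (label at about 171,233), deep (label 268,178, far end), short (366,202) and shallow (468,208, label 463,239). The orange decoy is at 445,320. The side view shows the same order.

```bash
cat > h.py <<'E'
import numpy as np,cv2
from scipy.spatial.transform import Rotation as Ro
def K(s):
    f=240/np.tan(np.radians(s["vertical_fov"]/2)); return np.array([[f,0,s["cx"]],[0,f,s["cy"]],[0,0,1]])
def rot(q): return Ro.from_quat(np.roll(q,-1)).as_matrix()
def pose(s,st=None):   # camera-to-world R, centre
    if "R" in s: return s["R"].T,-s["R"].T@s["t"]
    T=np.eye(4);T[:3,:3]=rot(st["eef_rot"]);T[:3,3]=st["tool_pos"];T=T@s["hand_eye"]
    return T[:3,:3],T[:3,3]
def cast(s,px,z,st=None):
    R,c=pose(s,st)
    u=cv2.undistortPoints(np.array(px,float).reshape(-1,1,2),K(s),np.array(s["D"],float)).reshape(-1,2)
    d=np.c_[u,np.ones(len(u))]@R.T
    return c+d*((z-c[2])/d[:,2])[:,None]
def proj(s,X,st=None):
    R,c=pose(s,st)
    return cv2.projectPoints((np.array(X,float).reshape(-1,3)-c)@R,np.zeros(3),np.zeros(3),K(s),np.array(s["D"],float))[0].reshape(-1,2)
def quads(s,thr,amin,amax):
    g=s["image"].astype(int); m=((g.min(2)>thr[0])&(g.max(2)<thr[1])&(np.ptp(g,axis=2)<25)).astype(np.uint8)
    return [c for c in cv2.findContours(m,cv2.RETR_EXTERNAL,cv2.CHAIN_APPROX_NONE)[0] if amin<cv2.contourArea(c)<amax]
E
python3 - <<'E'
from h import *; import pickle
d=pickle.load(open("s0.pkl","rb")); s=d["top"]; g=s["image"]
for p in [(171,233),(268,178),(463,239),(180,190),(100,200),(172,180)]: print(p,g[p[1],p[0]])
for nm,roi,zl in (("base",(150,205,155,250),.04),("deep",(240,292,165,260),.054),("shallow",(438,498,160,255),.034)):
    x0,x1,y0,y1=roi; sub=dict(s); im=np.zeros_like(g); im[y0:y1,x0:x1]=g[y0:y1,x0:x1]
    hsv=im.max(2)
    # label: bright pixels enclosed by the tray's dark outline
    tray=((hsv>0)&(hsv<135)).astype(np.uint8); c=max(cv2.findContours(tray,cv2.RETR_EXTERNAL,cv2.CHAIN_APPROX_NONE)[0],key=cv2.contourArea)
    fill=cv2.drawContours(np.zeros_like(tray),[c],-1,1,-1); lab=((fill>0)&(hsv>150)).astype(np.uint8)
    lc=max(cv2.findContours(lab,cv2.RETR_EXTERNAL,cv2.CHAIN_APPROX_NONE)[0],key=cv2.contourArea)
    P=cast(s,lc.reshape(-1,2),zl)[:,:2]*1000; r=cv2.minAreaRect(P.astype(np.float32))
    T=cast(s,c.reshape(-1,2),zl-.01)[:,:2]*1000; t=cv2.minAreaRect(T.astype(np.float32))
    print(nm,"label",r,"tray",t)
E
```

```text
(171, 233) [149 148 149]
(268, 178) [150 150 150]
(463, 239) [149 149 149]
(180, 190) [101  97  92]
(100, 200) [149 150 149]
(172, 180) [96 93 88]
base label ((458.066162109375, 281.5182189941406), (18.60965347290039, 14.263993263244629), 1.8756533861160278) tray ((514.5428466796875, 258.14569091796875), (72.09427642822266, 154.5618133544922), 82.72834014892578)
deep label ((551.0849609375, 76.68444061279297), (16.776304244995117, 12.640190124511719), 0.008885138668119907) tray ((491.3747863769531, 94.972412109375), (66.99850463867188, 157.56060791015625), 82.9271469116211)
shallow label ((443.4759521484375, -246.43226623535156), (13.11503791809082, 17.54906463623047), 80.98306274414062) tray ((496.5465087890625, -272.73095703125), (67.3793716430664, 155.13291931152344), 75.04215240478516)
```

```bash
cat >> h.py <<'E'
def plan(st,pos,ang):  # pos mm, tool-x angle deg, tool down -> row
    R=rot(st["eef_rot"]); a=np.radians(ang)
    G=np.array([[np.cos(a),np.sin(a),0],[np.sin(a),-np.cos(a),0],[0,0,-1]])
    return np.r_[np.round(R.T@(np.array(pos)-1000*st["tool_pos"]),1),np.round(Ro.from_matrix(R.T@G).as_rotvec(),4)].tolist()
def near(st,pos,ang): return plan(st,pos,ang)
E
sed -i '/^def near/d' h.py
cat > go.py <<'E'
import sys; from h import *; from cell import arm
st=arm.state(); v=list(map(float,sys.argv[1:]))
print(st["time"],1000*st["tool_pos"],st["ft_force"],st["gripper_width"],plan(st,v[:3],v[3]))
E
python3 go.py 470 -270 260 -105
python3 -c "
from cell import cams
s=cams.snapshot('wrist');print({k:v for k,v in s.items() if k!='image'})"
```

```text
0.1 [ 240.60173415 -549.37788162  229.63480469] [-0.31317009  0.27815288 -0.97188564] 0.08757269350070367 [-164.0, -322.2, -30.1, 0.0005, 0.0017, 0.6745]
{'vertical_fov': 71.03894205306946, 'cx': 316.04391265481394, 'cy': 241.19395140400968, 'D': array([-0.02235866,  0.        ,  0.        ,  0.        ,  0.        ]), 'hand_eye': array([[ 9.99999741e-01,  3.61703727e-04,  6.22158544e-04,
        -1.70981948e-03],
       [-5.18796272e-04,  9.61474612e-01,  2.74893254e-01,
        -7.60169394e-02],
       [-4.98759730e-04, -2.74893506e-01,  9.61474551e-01,
        -1.54493442e-01],
       [ 0.00000000e+00,  0.00000000e+00,  0.00000000e+00,
         1.00000000e+00]])}
```

Call:
apply_moves --pt "-164 -322.2 10 0.0005 0.0017 0.6745" --pt "-164 -322.2 10 0.0005 0.0017 0.6745" --pt "-164 -322.2 10 0.0005 0.0017 0.6745" --pt "-164 -322.2 10 0.0005 0.0017 0.6745" --pt "-164 -322.2 10 0.0005 0.0017 0.6745"

```text
time: 0.78
tool_pos: [0.4339, -0.3138, 0.222]
eef_rot: [-0.0, -0.608, 0.794, -0.001]
ft_force: [0.9, -0.5, -0.3]
gripper_width: 0.0879
```

```bash
python3 go.py 480 -270 190 -105
```

```text
0.775 [ 433.85193449 -313.80310451  221.97187916] [ 0.91207715 -0.455126   -0.34589127] 0.08792592743147536 [-54.4, -33.1, 31.9, -0.0009, -0.0013, -0.0018]
```

Call:
apply_moves --pt "-54 -33 32 -0.0009 -0.0013 -0.0018" --pt "-54 -33 32 -0.0009 -0.0013 -0.0018" --pt "-54 -33 32 -0.0009 -0.0013 -0.0018"

```text
time: 1.15
tool_pos: [0.4787, -0.2718, 0.1896]
eef_rot: [-0.001, -0.61, 0.792, 0.001]
ft_force: [-0.9, 0.3, 0.5]
gripper_width: 0.0876
```

```bash
cat > look.py <<'E'
import sys,pickle; from h import *; from cell import arm,cams
st=arm.state(); s=cams.snapshot("wrist"); n=sys.argv[1]
pickle.dump((st,s),open(n+".pkl","wb")); cv2.imwrite(f"pics/{n}.png",s["image"][:,:,::-1])
print(st["time"],1000*st["tool_pos"],np.abs(st["joint_vel"]).max())
E
python3 look.py w1
```

```text
1.15 [ 478.65021512 -271.75358483  189.64770643] 0.03720797735458137
```

View pics/w1.png

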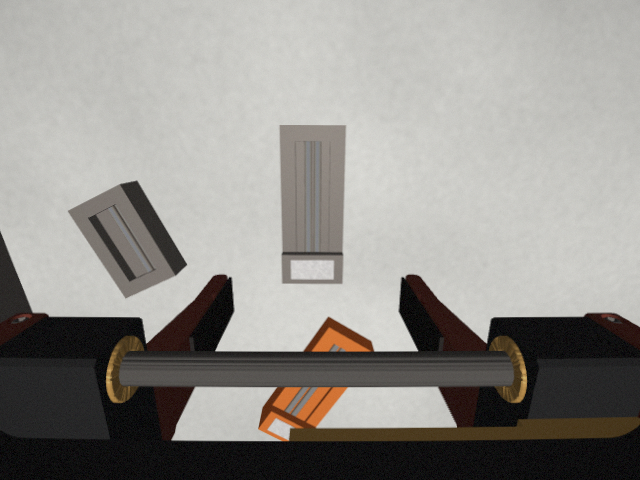

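Wrist view: shallow tray, far end corners (280,125) and (346,125), stop rows 253–283, label at 312,270. Short tray at left, orange below.

```bash
cat >> h.py <<'E'
def tray(s,st,seed,zr,yaw0,L=150,thr=178,box=None):
    """seed: rough centre (mm); yaw0: rough x-axis angle deg. Edge points of the rim plane -> centre, yaw, width; ends in tray frame"""
    g=cv2.GaussianBlur(s["image"],(3,3),0); m=(g.max(2)<thr).astype(np.uint8)
    if box: b=np.zeros_like(m); b[box[1]:box[3],box[0]:box[2]]=1; m*=b
    cs=[c for c in cv2.findContours(m,cv2.RETR_EXTERNAL,cv2.CHAIN_APPROX_NONE)[0]]
    p=proj(s,[[seed[0]/1000,seed[1]/1000,zr]],st)[0]
    c=max(cs,key=lambda c:cv2.pointPolygonTest(c,(float(p[0]),float(p[1])),True)).reshape(-1,2)
    c0,yaw=np.array(seed[:2],float),np.radians(yaw0)
    P=1000*cast(s,c,zr,st)[:,:2]; S=1000*cast(s,c,zr+.01,st)[:,:2]
    for _ in range(4):
        A=np.array([[np.cos(yaw),np.sin(yaw)],[-np.sin(yaw),np.cos(yaw)]])
        q=(P-c0)@A.T; l=[]
        for sg in (1,-1):
            k=q[(abs(q[:,0]-5)<45)&(sg*q[:,1]>15)]; k=k[abs(k[:,1]-np.median(k[:,1]))<3]; l.append(np.polyfit(k[:,0],k[:,1],1))
        far=q[(abs(q[:,1])<22)&(q[:,0]>50)][:,0]; far=np.median(far)
        l=np.array(l); sl=l[:,0].mean(); y=l[:,1].mean(); w=l[0,1]-l[1,1]
        c0=c0+A.T@np.array([far-L/2,y]); yaw+=sl
    A=np.array([[np.cos(yaw),np.sin(yaw)],[-np.sin(yaw),np.cos(yaw)]]); r=(S-c0)@A.T
    nr=np.median(r[(abs(r[:,1])<22)&(r[:,0]<-50)][:,0])
    sw=r[(r[:,0]<-50)&(r[:,0]>-70)][:,1]
    return dict(c=c0.round(1),yaw=np.degrees(yaw).round(2),width=w.round(1),slopes=l[:,0].round(4),near_at_stop_z=nr.round(1),stopw=(np.median(sw[sw>0])-np.median(sw[sw<0])).round(1))
E
python3 - <<'E'
from h import *; import pickle
st,s=pickle.load(open("w1.pkl","rb"))
print(tray(s,st,(496,-268),.024,-15,box=(240,80,390,315)))
E
python3 go.py 490 85 190 -97
```

```text
{'c': array([ 496.8, -270.9]), 'yaw': np.float64(-14.99), 'width': np.float64(59.4), 'slopes': array([-0.0003,  0.0003]), 'near_at_stop_z': np.float64(-74.6), 'stopw': np.float64(59.1)}
1.2 [ 478.42335048 -272.59985232  190.49682351] [ 0.9503725  -0.57480224  0.62683381] 0.08768989773351611 [-348.5, 80.8, 0.3, 0.0002, -0.0007, -0.1381]
```

```bash
python3 go.py 470 178 200 -97
```

```text
1.2 [ 478.42335048 -272.59985232  190.49682351] [ 0.9503725  -0.57480224  0.62683381] 0.08768989773351611 [-433.3, 124.1, -9.8, 0.0002, -0.0007, -0.1381]
```

Call:
apply_moves --pt "-270 77 -10 0.0002 -0.0007 -0.138" --pt "-270 77 -10 0.0002 -0.0007 -0.138" --pt "-270 77 -10 0.0002 -0.0007 -0.138" --pt "-270 77 -10 0.0002 -0.0007 -0.138" --pt "-270 77 -10 0.0002 -0.0007 -0.138"

```text
time: 1.82
tool_pos: [0.4737, 0.0097, 0.2019]
eef_rot: [0.001, -0.663, 0.749, -0.001]
ft_force: [0.3, -0.7, 0.1]
gripper_width: 0.0877
```

```bash
python3 go.py 470 178 200 -97
```

```text
1.825 [473.69811873   9.67725137 201.8941843 ] [ 0.32817998 -0.70279424  0.07707369] 0.08766040071748088 [-166.6, 24.2, 2.0, -0.0032, 0.0009, -0.0]
```

Call:
apply_moves --pt "-166 24 2 -0.003 0.001 0" --pt "-166 24 2 -0.003 0.001 0" --pt "-166 24 2 -0.003 0.001 0" --pt "-166 24 2 -0.003 0.001 0" --pt "-166 24 2 -0.003 0.001 0"

```text
time: 2.45
tool_pos: [0.4708, 0.1749, 0.199]
eef_rot: [-0.001, -0.662, 0.749, 0.0]
ft_force: [0.2, 1.1, -1.3]
gripper_width: 0.0876
```

```bash
python3 look.py w2
```

```text
2.45 [470.75259946 174.90683498 199.01255888] 0.01658444148779777
```

View pics/w2.png

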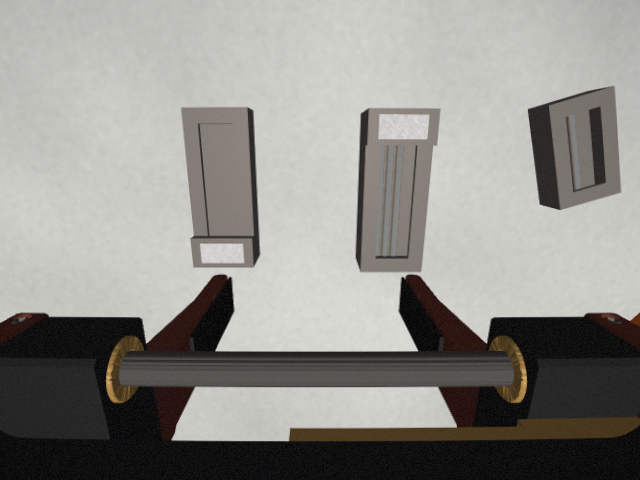

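Base: rim corners (181,108) and (248,108), stop rows 237–267. Deep: stop at top (rows 108–145), near end at row 271. Dark side walls are visible on their inner sides.

```bash
sed -i 's/m=(g.max(2)<thr).astype/m=((g.max(2)<thr)\&(g.max(2)>lo)).astype/; s/thr=178,box/thr=178,lo=90,box/' h.py
python3 - <<'E'
from h import *; import pickle
st,s=pickle.load(open("w2.pkl","rb"))
print(tray(s,st,(514,262),.030,-7,box=(150,80,290,272)))
print(tray(s,st,(491,92),.044,173,box=(330,80,460,285)))
for lo in(75,105): print(tray(s,st,(514,262),.030,-7,lo=lo,box=(150,80,290,272)),tray(s,st,(491,92),.044,173,lo=lo,box=(330,80,460,285)))
E
```

```text
{'c': array([515. , 261.2]), 'yaw': np.float64(-7.0), 'width': np.float64(65.4), 'slopes': array([ 0., -0.]), 'near_at_stop_z': np.float64(-74.7), 'stopw': np.float64(66.6)}
{'c': array([491.9, 102.8]), 'yaw': np.float64(172.79), 'width': np.float64(65.4), 'slopes': array([ 0.0014, -0.0014]), 'near_at_stop_z': np.float64(-75.2), 'stopw': np.float64(66.7)}
{'c': array([515. , 261.2]), 'yaw': np.float64(-7.0), 'width': np.float64(65.4), 'slopes': array([ 0., -0.]), 'near_at_stop_z': np.float64(-74.7), 'stopw': np.float64(66.6)} {'c': array([491.9, 102.8]), 'yaw': np.float64(172.79), 'width': np.float64(65.4), 'slopes': array([ 0.0014, -0.0014]), 'near_at_stop_z': np.float64(-75.2), 'stopw': np.float64(66.7)}
{'c': array([515. , 261.2]), 'yaw': np.float64(-7.0), 'width': np.float64(65.4), 'slopes': array([ 0., -0.]), 'near_at_stop_z': np.float64(-74.7), 'stopw': np.float64(66.6)} {'c': array([491.9, 102.8]), 'yaw': np.float64(172.79), 'width': np.float64(65.4), 'slopes': array([ 0.0014, -0.0014]), 'near_at_stop_z': np.float64(-75.2), 'stopw': np.float64(66.7)}
```

```bash
sed -i 's/^    if box: b=/    m=cv2.morphologyEx(m,cv2.MORPH_OPEN,np.ones((5,5),np.uint8))\n    if box: b=/' h.py
python3 - <<'E'
from h import *; import pickle
st,s=pickle.load(open("w2.pkl","rb"))
print(tray(s,st,(514,262),.030,-7,box=(150,80,290,272)))
print(tray(s,st,(491,92),.044,173,box=(330,80,460,285)))
st,s=pickle.load(open("w1.pkl","rb"))
print(tray(s,st,(496,-268),.024,-15,box=(240,80,390,315)))
E
python3 go.py 491.5 99 130 -97.2
```

```text
{'c': array([514.5, 256.9]), 'yaw': np.float64(-7.02), 'width': np.float64(45.0), 'slopes': array([ 0.0006, -0.0006]), 'near_at_stop_z': np.float64(nan), 'stopw': np.float64(nan)}
{'c': array([492.6,  99.7]), 'yaw': np.float64(172.87), 'width': np.float64(59.5), 'slopes': array([-0.0003,  0.0003]), 'near_at_stop_z': np.float64(-74.2), 'stopw': np.float64(59.7)}
{'c': array([ 496.8, -270.9]), 'yaw': np.float64(-14.99), 'width': np.float64(59.4), 'slopes': array([-0.0003,  0.0003]), 'near_at_stop_z': np.float64(nan), 'stopw': np.float64(nan)}
2.5 [470.7320887  174.6846305  198.91540293] [-0.21154623  0.6292787   0.29427966] 0.08804692920256728 [72.5, -30.1, 68.9, 0.0016, -0.0007, 0.0013]
  return _methods._mean(a, axis=axis, dtype=dtype,
  ret = ret.dtype.type(ret / rcount)
```

```bash
python3 - <<'E' 2>/dev/null
import re
t=open("h.py").read()
t=t.replace("np.ones((5,5),np.uint8))","np.ones((op,op),np.uint8))").replace("lo=90,box","lo=90,op=5,box")
t=t.replace("    c=max(cs,key","    c=cv2.convexHull(np.vstack([k for k in cs if cv2.contourArea(k)>60])) if box else max(cs,key")
t=t.replace(".reshape(-1,2)\n    c0,yaw",".reshape(-1,2)\n    if box: i=cv2.drawContours(np.zeros_like(m),[c.reshape(-1,1,2)],-1,1,1); c=np.argwhere(i)[:,::-1]\n    c0,yaw")
open("h.py","w").write(t)
from h import *; import pickle
for op in (3,4,5):
    st,s=pickle.load(open("w2.pkl","rb"))
    print(tray(s,st,(515,263),.030,-7,op=op,box=(150,80,290,272)))
    print(tray(s,st,(491,99),.044,173,op=op,box=(330,80,460,285)))
E
```

```text
{'c': array([515.6, 265.1]), 'yaw': np.float64(-8.03), 'width': np.float64(62.6), 'slopes': array([-0.015,  0.015]), 'near_at_stop_z': np.float64(-74.8), 'stopw': np.float64(61.7)}
{'c': array([490.5,  99.3]), 'yaw': np.float64(171.64), 'width': np.float64(62.6), 'slopes': array([-0.0095,  0.0095]), 'near_at_stop_z': np.float64(-76.3), 'stopw': np.float64(61.1)}
{'c': array([514.6, 264.3]), 'yaw': np.float64(-7.98), 'width': np.float64(62.6), 'slopes': array([-0.015,  0.015]), 'near_at_stop_z': np.float64(-75.0), 'stopw': np.float64(60.8)}
{'c': array([489.3,  98.4]), 'yaw': np.float64(171.7), 'width': np.float64(62.7), 'slopes': array([-0.0095,  0.0095]), 'near_at_stop_z': np.float64(-76.5), 'stopw': np.float64(61.1)}
{'c': array([515.5, 265.1]), 'yaw': np.float64(-7.98), 'width': np.float64(62.4), 'slopes': array([-0.0141,  0.0141]), 'near_at_stop_z': np.float64(-74.8), 'stopw': np.float64(60.7)}
{'c': array([491.5,  98.9]), 'yaw': np.float64(171.87), 'width': np.float64(62.3), 'slopes': array([-0.0143,  0.0143]), 'near_at_stop_z': np.float64(-75.1), 'stopw': np.float64(60.9)}
```

```bash
python3 - <<'E'
t=open("h.py").read()
t=t.replace("c=cv2.convexHull(np.vstack([k for k in cs if cv2.contourArea(k)>60])) if box else max(cs","c=max(cs")
t="\n".join(l for l in t.split("\n") if not l.startswith("    if box: i="))
t=t.replace("lo=90,op=5","lo=0,op=1")
open("h.py","w").write(t)
E
python3 go.py 497 266 190 -97
```

```text
2.5 [470.7320887  174.6846305  198.91540293] [-0.21154623  0.6292787   0.29427966] 0.08804692920256728 [-93.9, -14.8, 8.8, 0.0016, -0.0007, -0.0022]
```

Call:
apply_moves --pt "-94 -15 9 0 0 0" --pt "-94 -15 9 0 0 0" --pt "-94 -15 9 0 0 0" --pt "-94 -15 9 0 0 0"

```text
time: 3.0
tool_pos: [0.4969, 0.2663, 0.1895]
eef_rot: [-0.001, -0.662, 0.749, 0.001]
ft_force: [0.2, -0.8, 0.4]
gripper_width: 0.0877
```

```bash
python3 look.py w3; python3 - <<'E'
from h import *; import pickle
st,s=pickle.load(open("w3.pkl","rb"))
print(tray(s,st,(515,264),.030,-7,box=(240,80,390,315)))
E
python3 go.py 492 99.5 110 -97.1
```

```text
3.0 [496.93155046 266.25734607 189.50073461] 0.01589114432756106
{'c': array([515.5, 264. ]), 'yaw': np.float64(-7.04), 'width': np.float64(59.2), 'slopes': array([-0.0005,  0.0005]), 'near_at_stop_z': np.float64(-74.4), 'stopw': np.float64(58.9)}
3.05 [496.90333844 266.23361123 189.70661299] [0.4904942  0.40609549 0.12215375] 0.08793672960853997 [166.0, -15.9, 79.8, 0.002, -0.0006, -0.0001]
```

Call:
apply_moves --pt "166 -16 80 0.002 0 0" --pt "166 -16 80 0.002 0 0" --pt "166 -16 80 0.002 0 0" --pt "166 -16 80 0.002 0 0" --pt "166 -16 80 0.002 0 0"

```text
time: 3.68
tool_pos: [0.4923, 0.1008, 0.1103]
eef_rot: [0.0, -0.662, 0.749, -0.0]
ft_force: [-0.1, 0.0, 0.4]
gripper_width: 0.0876
```

```bash
python3 look.py w4; python3 - <<'E'
from h import *; import pickle
st,s=pickle.load(open("w4.pkl","rb"))
g=s["image"]; print(g.shape)
E
python3 go.py 492.3 99.6 20 -97.1
```

```text
3.675 [492.2522101  100.77297341 110.32150676] 0.03471165248887112
(480, 640, 3)
3.725 [492.49015567 101.51718345 110.66999817] [ 1.16883135 -0.15094787 -1.03651834] 0.08773787560581772 [2.0, 0.1, 90.7, -0.0015, 0.0006, 0.0017]
```

View pics/w4.png

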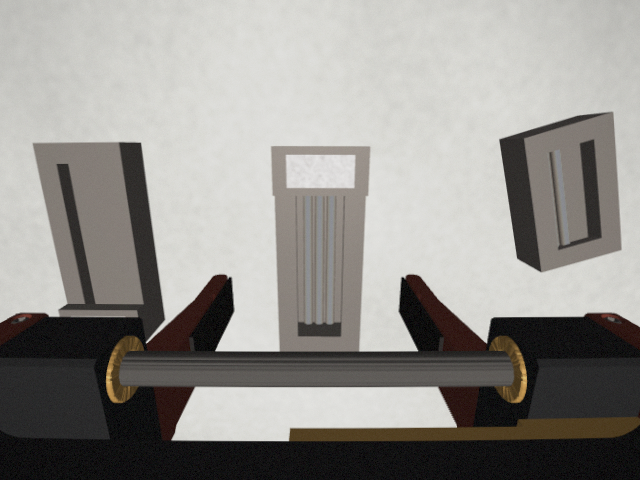

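Deep tray (stop rows 147–195, centre column about 320) sits centred between the fingers (233 and 402). I'll descend, then close.

Call:
apply_moves --pt "1.5 0 45 -0.0015 0 0.0017" --pt "1.5 0 90 -0.0015 0 0.0017" --pt "1.5 0 90 -0.0015 0 0.0017" --pt "1.5 0 90 -0.0015 0 0.0017" --squeeze 30

```text
time: 4.22
tool_pos: [0.493, 0.1006, 0.0216]
eef_rot: [0.0, -0.663, 0.749, -0.0]
ft_force: [0.7, 1.1, 0.1]
gripper_width: 0.0879
```

Call:
apply_moves --pt "0 0 0 0 0 0" --pt "0 0 0 0 0 0" --pt "0 0 0 0 0 0" --pt "0 0 0 0 0 0" --pt "0 0 0 0 0 0" --gripper 0.45

```text
time: 4.85
tool_pos: [0.4922, 0.0992, 0.0201]
eef_rot: [-0.001, -0.662, 0.75, -0.0]
ft_force: [-0.2, -2.8, 5.6]
gripper_width: 0.0597
```

```bash
python3 go.py 492.3 99.6 110 -97.1
```

```text
4.85 [492.21257702  99.23292248  20.14944314] [-0.21871529 -2.77056639  5.56757731] 0.05967354271249252 [-0.3, 0.0, -89.9, 0.0008, -0.0011, 0.0]
```

Call:
apply_moves --pt "0 0 -45 0 0 0" --pt "0 0 -90 0 0 0" --pt "0 0 -90 0 0 0" --pt "0 0 -90 0 0 0"

```text
time: 5.35
tool_pos: [0.491, 0.0997, 0.107]
eef_rot: [-0.002, -0.662, 0.749, 0.002]
ft_force: [-0.7, -0.1, -3.5]
gripper_width: 0.0599
```

```bash
python3 go.py 555.5 259 110 -97.04
```

```text
5.35 [491.01506143  99.73534476 107.01209337] [-0.70778291 -0.11439791 -3.451419  ] 0.05985781618900612 [-166.0, -44.3, -3.4, 0.0051, -0.0009, -0.0007]
```

Call:
apply_moves --pt "-45 -12 -3 0.003 0 0" --pt "-90 -24 -3 0.005 0 0" --pt "-130 -35 -3 0.005 0 0" --pt "-166 -44.3 -3 0.005 -0.001 0" --pt "-166 -44.3 -3 0.005 -0.001 0"

```text
time: 5.98
tool_pos: [0.555, 0.2606, 0.1077]
eef_rot: [-0.002, -0.663, 0.749, 0.0]
ft_force: [-0.4, -1.1, -4.4]
gripper_width: 0.0595
```

```bash
python3 look.py w5;  python3 go.py 555.5 259 54 -97.04
```

```text
5.975 [554.99931789 260.61498345 107.66710092] 0.043415745321117666
6.025 [554.92833906 259.2009963  108.19928969] [-0.6906574  -0.70196476 -3.90672555] 0.05987153790415621 [-0.0, -0.7, 54.2, 0.0025, -0.0025, 0.0009]
```

View pics/w5.png

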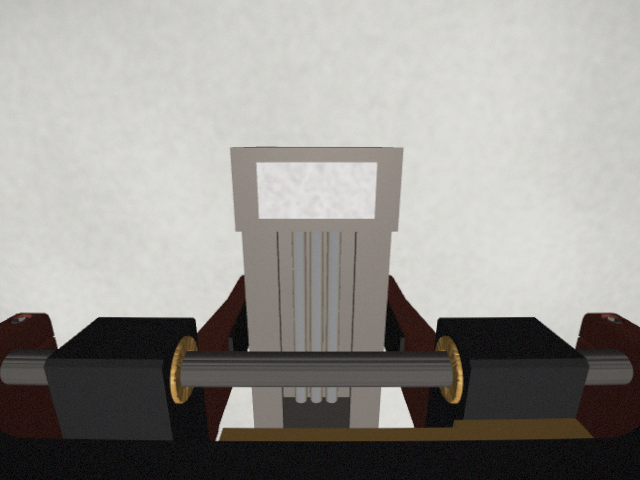

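The held tray is centred between the fingers: stop rows 148–231, columns 231–403. Now I'll check its position in the grip.

```bash
python3 - <<'E'
from h import *; import pickle
st,s=pickle.load(open("w5.pkl","rb"))
z=st["tool_pos"][2]+.034
P=1000*cast(s,[(231.5,148),(403,148),(236,231),(398.5,231),(257,162),(376.5,162),(257,219),(376.5,219)],z,st)[:,:2]
a=np.radians(-7.04);A=np.array([[np.cos(a),np.sin(a)],[-np.sin(a),np.cos(a)]])
print(P.round(1)); print(((P-1000*st["tool_pos"][:2])@A.T).round(1)); print(((P-[515.7,264])@A.T).round(1))
E
```

```text
[[632.5 282.5]
 [625.4 223.6]
 [603.1 286.4]
 [595.9 226.8]
 [626.7 274.5]
 [621.7 233.1]
 [606.7 277.9]
 [601.4 234.5]]
[[ 74.2  31.2]
 [ 74.4 -28.1]
 [ 44.6  31.5]
 [ 44.7 -28.6]
 [ 69.5  22.6]
 [ 69.6 -19.2]
 [ 49.2  23.5]
 [ 49.3 -20.2]]
[[113.6  32.7]
 [113.8 -26.6]
 [ 84.   32.9]
 [ 84.2 -27.1]
 [108.9  24. ]
 [109.  -17.7]
 [ 88.6  25. ]
 [ 88.7 -18.7]]
```

```bash
python3 go.py 556 257.5 54 -97.04; python3 go.py 556 257.5 54 -97.04
```

```text
6.025 [554.92833906 259.2009963  108.19928969] [-0.6906574  -0.70196476 -3.90672555] 0.05987153790415621 [1.4, -1.4, 54.2, 0.0025, -0.0025, 0.0009]
6.025 [554.92833906 259.2009963  108.19928969] [-0.6906574  -0.70196476 -3.90672555] 0.05987153790415621 [1.4, -1.4, 54.2, 0.0025, -0.0025, 0.0009]
```

Call:
apply_moves --pt "1.5 -1.4 27 0.0025 -0.0025 0.001" --pt "1.5 -1.4 48 0.0025 -0.0025 0.001" --pt "1.5 -1.4 54 0.0025 -0.0025 0.001" --pt "1.5 -1.4 54 0.0025 -0.0025 0.001" --pt "1.5 -1.4 54 0.0025 -0.0025 0.001"

```text
time: 6.65
tool_pos: [0.5583, 0.2574, 0.0593]
eef_rot: [0.004, -0.662, 0.75, -0.001]
ft_force: [0.4, 0.4, -3.1]
gripper_width: 0.0601
```

```bash
python3 go.py 556 257.5 50 -97.04
```

```text
6.65 [558.29116188 257.44046305  59.30399945] [ 0.39055485  0.40287306 -3.08206307] 0.060077696167194584 [0.3, 2.3, 9.3, -0.007, 0.0039, -0.0018]
```

Call:
apply_moves --pt "0 0 0 0 0 0" --pt "0 0 0 0 0 0"

```text
time: 6.9
tool_pos: [0.558, 0.2575, 0.0587]
eef_rot: [0.003, -0.662, 0.75, -0.001]
ft_force: [-0.9, -0.1, -4.3]
gripper_width: 0.0597
```

```bash
python3 go.py 556 257.5 50 -97.04
```

```text
6.9 [558.00000484 257.50229208  58.73133467] [-0.86591082 -0.05725282 -4.30089349] 0.05974934840741559 [0.3, 2.0, 8.7, -0.0062, 0.0035, -0.0017]
```

Call:
apply_moves --pt "0.3 2 5 -0.006 0.0035 -0.0017" --pt "0.3 2 5 -0.006 0.0035 -0.0017" --pt "0.3 2 5 -0.006 0.0035 -0.0017"

```text
time: 7.28
tool_pos: [0.5556, 0.2573, 0.0528]
eef_rot: [-0.001, -0.662, 0.749, 0.0]
ft_force: [-0.2, 0.6, -3.3]
gripper_width: 0.0599
```

```bash
python3 go.py 556 257.5 50 -97.04
```

```text
7.275 [555.6003221  257.31323298  52.80162889] [-0.23545175  0.6017     -3.31967652] 0.05991979196314029 [-0.2, -0.4, 2.8, 0.0011, -0.0006, 0.0001]
```

Call:
apply_moves --pt "0 -0.4 2 0.001 0 0" --pt "0 -0.4 3 0.001 0 0" --pt "0 -0.4 3 0.001 0 0"

```text
time: 7.65
tool_pos: [0.5562, 0.2572, 0.0502]
eef_rot: [0.0, -0.662, 0.749, -0.0]
ft_force: [-1.0, 0.5, -2.2]
gripper_width: 0.0597
```

```bash
python3 go.py 556 257.5 50 -97.04
```

```text
7.65 [556.17933612 257.23721468  50.21324399] [-0.98321192  0.48191389 -2.2105718 ] 0.059740557110331154 [-0.2, 0.2, 0.2, -0.0005, -0.0004, -0.0001]
```

Call:
apply_moves --pt "0 0 1 0 0 0" --pt "0 0 1 0 0 0"

```text
time: 7.9
tool_pos: [0.5562, 0.2573, 0.0502]
eef_rot: [0.0, -0.662, 0.749, -0.0]
ft_force: [-3.0, -0.7, 5.1]
gripper_width: 0.0598
```

Call:
apply_moves --pt "0 0 0 0 0 0" --pt "0 0 0 0 0 0" --pt "0 0 0 0 0 0" --pt "0 0 0 0 0 0" --pt "0 0 0 0 0 0" --gripper 0

```text
time: 8.52
tool_pos: [0.5561, 0.2573, 0.049]
eef_rot: [-0.0, -0.662, 0.749, -0.0]
ft_force: [0.9, 0.4, -0.3]
gripper_width: 0.088
```

```bash
python3 go.py 497 262 195 -97.04
```

```text
8.525 [556.14612203 257.25713359  48.97080371] [ 0.93547153  0.3949858  -0.25115635] 0.08799632433238888 [2.6, 59.2, -146.0, -0.0003, -0.0004, -0.0001]
```

Go straight up first, then back for a look.

Call:
apply_moves --pt "0 0 -55 0 0 0" --pt "0 0 -110 0 0 0" --pt "2.6 40 -146 0 0 0" --pt "2.6 59 -146 0 0 0" --pt "2.6 59 -146 0 0 0"

```text
time: 9.15
tool_pos: [0.4968, 0.2623, 0.196]
eef_rot: [0.001, -0.663, 0.749, -0.001]
ft_force: [0.1, 0.5, 0.3]
gripper_width: 0.0878
```

```bash
python3 look.py w6
```

```text
9.15 [496.77924831 262.34776975 196.03346088] 0.04246775322461569
```

View pics/w6.png

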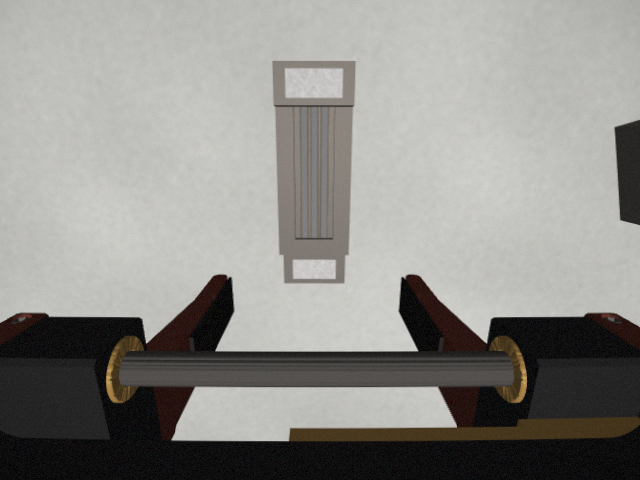

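Deep tray on base: deep stop rows 61–106, deep near end row 255, base stop visible rows 255–283 (columns 284–345). I'll measure the fit.

```bash
cat > edges.py <<'E'
import sys,pickle; from h import *
def rowedges(s,rows,c0,c1,thr=178):
    g=s["image"].astype(float).max(2); L=[];R=[]
    for r in rows:
        k=np.where(g[r,c0:c1]<thr)[0]+c0
        a,b=k[0],k[-1]
        L.append((a-1+(g[r,a-1]-thr)/(g[r,a-1]-g[r,a]),r)); R.append((b+(thr-g[r,b])/(g[r,b+1]-g[r,b]),r))
    return np.array(L),np.array(R)
B=np.array([515.7,262.5]);a=np.radians(-7.04);A=np.array([[np.cos(a),np.sin(a)],[-np.sin(a),np.cos(a)]])
def side(s,st,rows,c0,c1,z):
    o=[]
    for e in rowedges(s,rows,c0,c1): 
        P=(1000*cast(s,e,z,st)[:,:2]-B)@A.T; o.append(np.polyfit(P[:,0],P[:,1],1)); xr=P[:,0]
    o=np.array(o); m=xr.mean(); y=o@[m,1]
    return dict(x=m.round(1),width=abs(y[0]-y[1]).round(2),mid=y.mean().round(2),yaw=np.degrees(o[:,0].mean()).round(2))
E
python3 - <<'E'
from edges import *
st,s=pickle.load(open("w6.pkl","rb")); 
print("deep rim",side(s,st,range(115,245),250,380,.074)); print("deep stop",side(s,st,range(68,100),250,380,.084)); print("base stop",side(s,st,range(260,280),250,380,.040))
g=s["image"].max(2).astype(int); 
print("rows@282",list(zip(range(250,260),g[250:260,281],g[250:260,288],g[250:260,314]))); print(list(zip(range(278,288),g[278:288,314]))); print(list(zip(range(56,64),g[56:64,314])))
for px,z in(((314,61),.084),((314,255),.074),((314,283.5),.040),((314,106),.084)): print(px,((1000*cast(s,[px],z,st)[:,:2]-B)@A.T).round(1))
st,s=pickle.load(open("w3.pkl","rb")); print("w3 base rim",side(s,st,range(140,245),240,390,.030),"stop",side(s,st,range(260,280),240,390,.040))
E
```

```text
deep rim {'x': np.float64(28.9), 'width': np.float64(60.64), 'mid': np.float64(1.41), 'yaw': np.float64(-0.03)}
deep stop {'x': np.float64(100.2), 'width': np.float64(60.63), 'mid': np.float64(1.39), 'yaw': np.float64(0.12)}
base stop {'x': np.float64(-61.0), 'width': np.float64(60.78), 'mid': np.float64(1.38), 'yaw': np.float64(-0.21)}
rows@282 [(250, np.int64(128), np.int64(130), np.int64(128)), (251, np.int64(127), np.int64(124), np.int64(127)), (252, np.int64(126), np.int64(126), np.int64(130)), (253, np.int64(128), np.int64(128), np.int64(129)), (254, np.int64(145), np.int64(123), np.int64(127)), (255, np.int64(185), np.int64(127), np.int64(126)), (256, np.int64(198), np.int64(128), np.int64(126)), (257, np.int64(198), np.int64(127), np.int64(128)), (258, np.int64(197), np.int64(126), np.int64(128)), (259, np.int64(199), np.int64(127), np.int64(154))]
[(278, np.int64(182)), (279, np.int64(131)), (280, np.int64(127)), (281, np.int64(124)), (282, np.int64(137)), (283, np.int64(170)), (284, np.int64(201)), (285, np.int64(203)), (286, np.int64(203)), (287, np.int64(202))]
[(56, np.int64(191)), (57, np.int64(191)), (58, np.int64(193)), (59, np.int64(191)), (60, np.int64(185)), (61, np.int64(137)), (62, np.int64(138)), (63, np.int64(135))]
(314, 61) [[115.2   1. ]]
(314, 255) [[-34.9   1. ]]
(314, 283.5) [[-75.9   1.2]]
(314, 106) [[84.7  1. ]]
w3 base rim {'x': np.float64(12.9), 'width': np.float64(60.11), 'mid': np.float64(1.46), 'yaw': np.float64(-0.02)} stop {'x': np.float64(-59.7), 'width': np.float64(60.24), 'mid': np.float64(1.49), 'yaw': np.float64(-0.06)}
```

```bash
python3 go.py 496.6 -272.4 150 -105
```

```text
9.2 [497.20604396 262.01424277 195.02802753] [ 0.23292856  1.29896179 -1.04175521] 0.08779053918078941 [530.5, -64.6, 45.3, -0.0009, -0.0003, 0.1394]
```

Call:
apply_moves --pt "300 -37 10 0 0 0.139" --pt "300 -37 10 0 0 0.139" --pt "300 -37 10 0 0 0.139" --pt "300 -37 10 0 0 0.139" --pt "300 -37 10 0 0 0.139"

```text
time: 9.82
tool_pos: [0.4971, -0.0431, 0.1839]
eef_rot: [-0.001, -0.608, 0.794, 0.0]
ft_force: [0.9, 0.3, 0.3]
gripper_width: 0.0878
```

```bash
python3 go.py 496.6 -272.4 110 -105
```

```text
9.825 [497.06168832 -43.13845155 183.9349833 ] [0.91398683 0.31949799 0.27488927] 0.08780479445932343 [221.4, -59.3, 74.1, 0.0011, -0.0009, -0.0015]
```

Call:
apply_moves --pt "221 -59 74 0.001 0 -0.0015" --pt "221 -59 74 0.001 0 -0.0015" --pt "221 -59 74 0.001 0 -0.0015" --pt "221 -59 74 0.001 0 -0.0015" --pt "221 -59 74 0.001 0 -0.0015"

```text
time: 10.45
tool_pos: [0.4951, -0.2722, 0.1074]
eef_rot: [-0.001, -0.607, 0.795, 0.002]
ft_force: [0.7, 0.1, 0.2]
gripper_width: 0.0881
```

Call:
apply_moves --pt "0 0 0 0 0 0"

```text
time: 10.58
tool_pos: [0.4968, -0.2691, 0.1104]
eef_rot: [0.0, -0.609, 0.793, 0.0]
ft_force: [0.3, 0.5, 1.0]
gripper_width: 0.0877
```

```bash
python3 go.py 496.6 -272.4 12 -105
```

```text
10.575 [ 496.82549969 -269.06085983  110.37939832] [0.30319323 0.478442   1.02470401] 0.08774010744883859 [3.3, -0.7, 98.4, 0.0002, 0.0006, 0.0006]
```

Call:
apply_moves --pt "2 -0.5 45 0 0 0" --pt "2 -0.5 85 0 0 0" --pt "2 -0.5 85 0 0 0" --pt "2 -0.5 85 0 0 0" --pt "2 -0.5 85 0 0 0"

```text
time: 11.2
tool_pos: [0.4985, -0.2716, 0.0292]
eef_rot: [0.001, -0.61, 0.793, -0.003]
ft_force: [0.4, -0.1, 1.1]
gripper_width: 0.0875
```

```bash
python3 go.py 496.6 -272.4 12.5 -105
```

```text
11.2 [ 498.51582328 -271.61473325   29.16782529] [ 0.4174084  -0.05507168  1.06327335] 0.08745264175686876 [1.2, 1.7, 16.7, -0.0056, -0.0016, 0.0021]
```

Call:
apply_moves --pt "1 1.7 14 -0.005 -0.0015 0.002" --pt "1 1.7 14 -0.005 -0.0015 0.002" --pt "1 1.7 14 -0.005 -0.0015 0.002" --pt "1 1.7 14 -0.005 -0.0015 0.002"

```text
time: 11.7
tool_pos: [0.4952, -0.2719, 0.0124]
eef_rot: [-0.001, -0.608, 0.794, 0.002]
ft_force: [0.3, -0.2, 0.1]
gripper_width: 0.0881
```

```bash
python3 go.py 496.6 -272.4 12.5 -105
```

```text
11.7 [ 495.21103598 -271.85545871   12.43554711] [ 0.32468392 -0.20911681  0.05518259] 0.08805928684966806 [0.2, -1.5, -0.1, 0.0034, 0.001, -0.0007]
```

Call:
apply_moves --pt "0.2 -1.2 0 0.003 0.001 0" --pt "0.2 -1.2 0 0.003 0.001 0"

```text
time: 11.95
tool_pos: [0.4964, -0.2723, 0.0124]
eef_rot: [-0.0, -0.609, 0.794, 0.0]
ft_force: [-0.5, -0.1, 0.0]
gripper_width: 0.0876
```

Call:
apply_moves --pt "0 0 0 0 0 0" --pt "0 0 0 0 0 0" --pt "0 0 0 0 0 0" --pt "0 0 0 0 0 0" --pt "0 0 0 0 0 0" --gripper 0.45

```text
time: 12.58
tool_pos: [0.4962, -0.2723, 0.0123]
eef_rot: [-0.0, -0.608, 0.794, 0.0]
ft_force: [-0.5, -0.6, -0.1]
gripper_width: 0.0594
```

```bash
python3 go.py 496.6 -272.4 150 -105
```

```text
12.575 [ 496.22416587 -272.2772466    12.28102776] [-0.48307897 -0.5826248  -0.05078927] 0.05936240669373905 [0.0, -0.3, -137.7, 0.0006, 0.0001, -0.0007]
```

Call:
apply_moves --pt "0 0 -40 0 0 0" --pt "0 0 -90 0 0 0" --pt "-20 5 -140 0 0 0" --pt "-60 15 -145 0 0 -0.02" --pt "-110 27 -145 0 0 -0.04"

```text
time: 13.2
tool_pos: [0.4989, -0.1586, 0.1581]
eef_rot: [0.0, -0.624, 0.782, -0.0]
ft_force: [1.0, 1.3, -2.0]
gripper_width: 0.0599
```

```bash
python3 go.py 515.6 262.2 160 -97.04
```

```text
13.2 [ 498.93923995 -158.58822775  158.12841115] [ 0.95110715  1.30561835 -2.04195935] 0.05988345074457454 [-414.0, 77.0, -2.0, -0.001, -0.0001, -0.1007]
```

Call:
apply_moves --pt "-50 9 -2 0 0 -0.012" --pt "-105 19 -2 0 0 -0.025" --pt "-160 29 -2 0 0 -0.037" --pt "-215 40 -2 0 0 -0.05" --pt "-270 50 -2 0 0 -0.065"

```text
time: 13.82
tool_pos: [0.5091, 0.1171, 0.1589]
eef_rot: [-0.0, -0.649, 0.76, 0.0]
ft_force: [1.8, -0.3, -2.4]
gripper_width: 0.0596
```

```bash
python3 go.py 515.6 262.2 150 -97.04
```

```text
13.825 [509.0851474  117.09913198 158.85281157] [ 1.77745151 -0.31291474 -2.35897798] 0.05960244554975972 [-144.3, 16.2, 8.9, 0.0011, -0.0001, -0.0341]
```

Call:
apply_moves --pt "-50 6 0 0 0 -0.01" --pt "-95 11 3 0 0 -0.02" --pt "-130 15 6 0 0 -0.03" --pt "-144 16.2 9 0.001 0 -0.034" --pt "-144 16.2 9 0.001 0 -0.034"

```text
time: 14.45
tool_pos: [0.5157, 0.2602, 0.1494]
eef_rot: [-0.001, -0.663, 0.749, -0.0]
ft_force: [-0.3, -0.3, -2.0]
gripper_width: 0.0595
```

Call:
apply_moves --pt "0 0 0 0 0 0" --pt "0 0 0 0 0 0" --pt "0 0 0 0 0 0"

```text
time: 14.82
tool_pos: [0.5164, 0.2593, 0.1508]
eef_rot: [0.0, -0.662, 0.75, -0.0]
ft_force: [0.4, -0.1, -2.9]
gripper_width: 0.0597
```

```bash
python3 look.py w7;  python3 go.py 515.6 262.2 92 -97.04
```

```text
14.825 [516.3879179  259.33575644 150.76304959] 0.005739508212741233
14.875 [516.34017854 259.48003137 150.71300678] [-0.28643891  0.66927413 -1.8352786 ] 0.05993475884017178 [-2.6, 1.1, 58.7, -0.0008, 0.0004, -0.0015]
```

View pics/w7.png

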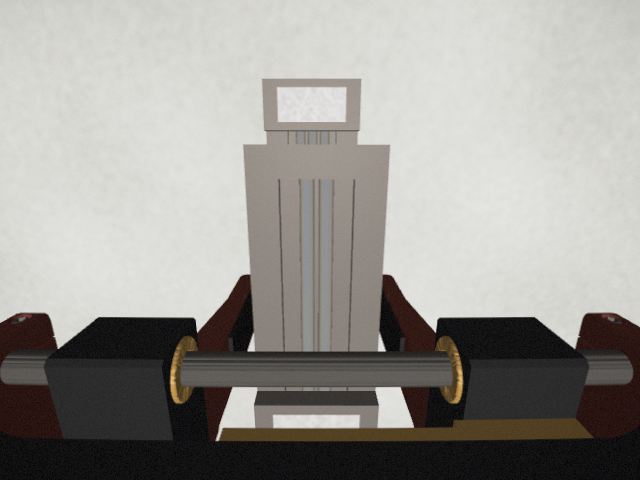

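Held shallow tray: far edge at row 145, columns 244–390. Deep stop rows 79–130, columns 263–361.

```bash
python3 - <<'E'
from edges import *
st,s=pickle.load(open("w7.pkl","rb")); z=st["tool_pos"][2]+.0117
print("held",side(s,st,range(150,265),235,405,z),"deep stop",side(s,st,range(85,125),250,380,.084))
for px,zz in(((316,145),z),((312,130.5),.084),((312,79),.084)): print(px,((1000*cast(s,[px],zz,st)[:,:2]-B)@A.T).round(1))
print("tcp",((1000*st["tool_pos"][:2]-B)@A.T).round(1))
E
```

```text
held {'x': np.float64(50.2), 'width': np.float64(59.99), 'mid': np.float64(-1.42), 'yaw': np.float64(-0.12)} deep stop {'x': np.float64(100.4), 'width': np.float64(59.71), 'mid': np.float64(1.52), 'yaw': np.float64(-0.04)}
(316, 145) [[76.2 -1.4]]
(312, 130.5) [[85.2  1.1]]
(312, 79) [[114.9   1. ]]
tcp [ 1.1 -3.1]
```

Call:
apply_moves --pt "-2.7 1 20 0 0 -0.001" --pt "-2.7 1 40 0 0 -0.001" --pt "-2.7 1 50 0 0 -0.001" --pt "-2.7 1 55 0 0 -0.001" --pt "-2.7 1 55 0 0 -0.001"

```text
time: 15.5
tool_pos: [0.5154, 0.2629, 0.0951]
eef_rot: [-0.0, -0.663, 0.749, -0.0]
ft_force: [-0.2, -0.7, -2.1]
gripper_width: 0.0599
```

Call:
apply_moves --pt "0 0 0 0 0 0" --pt "0 0 0 0 0 0" --pt "0 0 0 0 0 0"

```text
time: 15.88
tool_pos: [0.5157, 0.263, 0.0959]
eef_rot: [0.001, -0.663, 0.749, -0.0]
ft_force: [0.7, 0.1, -2.3]
gripper_width: 0.0597
```

```bash
python3 go.py 515.7 262.2 89 -97.04
```

```text
15.875 [515.6952298  262.96503314  95.86189473] [ 0.71945035  0.07394888 -2.33434083] 0.05971785401962254 [0.8, -0.1, 6.9, -0.0011, 0.0005, 0.0004]
```

Call:
apply_moves --pt "0.8 0 4 -0.001 0 0.0004" --pt "0.8 0 7 -0.001 0 0.0004" --pt "0.8 0 7 -0.001 0 0.0004" --pt "0.8 0 7 -0.001 0 0.0004"

```text
time: 16.38
tool_pos: [0.5154, 0.2621, 0.0884]
eef_rot: [-0.0, -0.662, 0.749, 0.0]
ft_force: [-0.6, 0.7, -2.5]
gripper_width: 0.0598
```

```bash
python3 go.py 515.7 262.2 86.3 -97.04
```

```text
16.375 [515.41483856 262.11136715  88.39013652] [-0.63763269  0.70171675 -2.52804083] 0.05977896399566033 [-0.1, -0.3, 2.1, 0.0006, 0.0002, 0.0001]
```

Call:
apply_moves --pt "0 -0.3 1.5 0.0006 0 0" --pt "0 -0.3 2.5 0.0006 0 0" --pt "0 -0.3 2.5 0.0006 0 0"

```text
time: 16.75
tool_pos: [0.5158, 0.2621, 0.0863]
eef_rot: [0.0, -0.662, 0.749, -0.0]
ft_force: [-0.5, -1.0, -0.8]
gripper_width: 0.0599
```

```bash
python3 go.py 515.7 262.2 86.3 -97.04
```

```text
16.75 [515.80033877 262.10736113  86.27197426] [-0.49641    -0.98373861 -0.76074581] 0.059891863379774674 [-0.1, 0.1, -0.0, -0.0004, 0.0004, 0.0]
```

Call:
apply_moves --pt "0 0 0.6 0 0 0" --pt "0 0 0.6 0 0 0"

```text
time: 17.0
tool_pos: [0.5158, 0.2621, 0.0863]
eef_rot: [0.0, -0.662, 0.749, -0.0]
ft_force: [-1.8, -0.7, 5.4]
gripper_width: 0.0594
```

Call:
apply_moves --pt "0 0 0 0 0 0" --pt "0 0 0 0 0 0" --pt "0 0 0 0 0 0" --pt "0 0 0 0 0 0" --pt "0 0 0 0 0 0" --gripper 0

```text
time: 17.62
tool_pos: [0.5157, 0.2621, 0.0852]
eef_rot: [0.0, -0.662, 0.749, 0.0]
ft_force: [0.4, 0.2, -0.6]
gripper_width: 0.088
```

Call:
apply_moves --pt "0 0 -40 0 0 0" --pt "0 0 -95 0 0 0" --pt "1 20 -140 0 0 0" --pt "1 25 -150 0 0 0" --pt "1 25 -150 0 0 0"

```text
time: 18.25
tool_pos: [0.4909, 0.2643, 0.2355]
eef_rot: [0.001, -0.663, 0.749, -0.0]
ft_force: [0.6, -0.4, -0.8]
gripper_width: 0.0878
```

Call:
apply_moves --pt "0 0 0 0 0 0" --pt "0 0 0 0 0 0" --pt "0 0 0 0 0 0"

```text
time: 18.62
tool_pos: [0.4907, 0.2639, 0.234]
eef_rot: [-0.001, -0.662, 0.749, 0.0]
ft_force: [-0.1, 0.0, 0.7]
gripper_width: 0.0875
```

```bash
python3 look.py w8; python3 -c "
from cell import cams;import cv2
cv2.imwrite('pics/side8.png',cams.snapshot('side')['image'][:,:,::-1])"
```

```text
18.625 [490.69074693 263.93839956 234.00626064] 0.00726421202774772
```

View pics/w8.png

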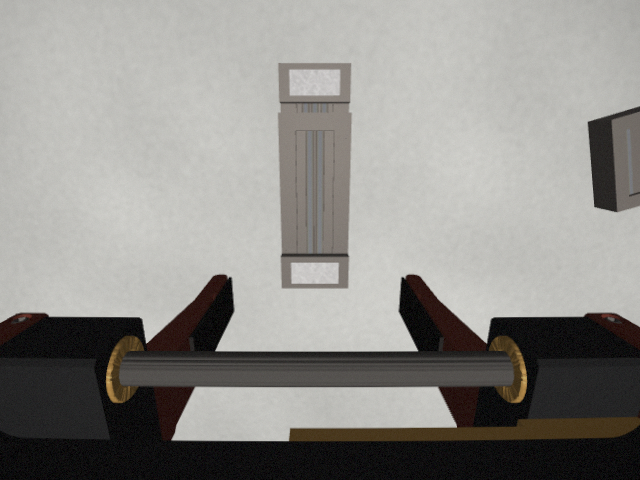

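View pics/side8.png

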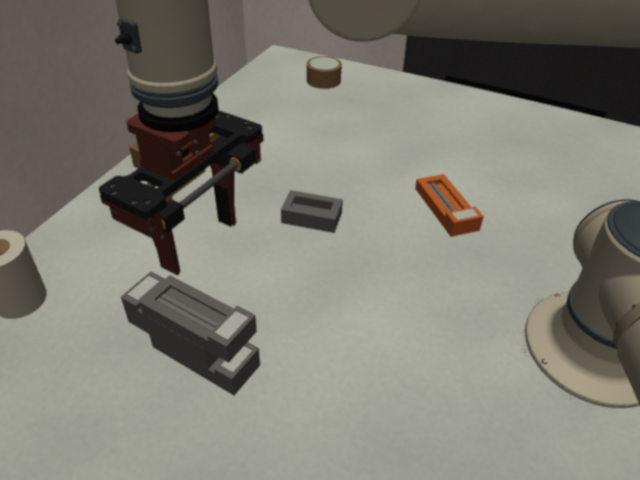

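Wrist view: shallow rows 112–287, deep stop rows 64–103, aligned. Side view: neat staggered stack, stops alternating, gripper clear, short tray untouched. Final numbers:

```bash
python3 - <<'E'
from edges import *
from cell import arm
st,s=pickle.load(open("w8.pkl","rb"))
print("shallow",side(s,st,range(120,245),250,380,.098),"deep stop",side(s,st,range(70,98),250,380,.084),"sh stop",side(s,st,range(262,283),250,380,.108))
for px,z in(((315,64),.084),((315,103),.084),((315,112.5),.098),((315,287.5),.108)): print(px,((1000*cast(s,[px],z,st)[:,:2]-B)@A.T).round(1))
x=arm.state(); print(x["time"],x["gripper_width"],x["ft_force"])
E
```

```text
shallow {'x': np.float64(18.7), 'width': np.float64(60.71), 'mid': np.float64(1.36), 'yaw': np.float64(-0.01)} deep stop {'x': np.float64(99.6), 'width': np.float64(60.83), 'mid': np.float64(1.51), 'yaw': np.float64(0.15)} sh stop {'x': np.float64(-58.9), 'width': np.float64(60.69), 'mid': np.float64(1.41), 'yaw': np.float64(0.16)}
(315, 64) [[114.5   0.8]]
(315, 103) [[84.4  0.8]]
(315, 112.5) [[75.6  0.8]]
(315, 287.5) [[-73.8   0.8]]
18.725 0.08763302014303433 [-0.79638648  0.20514754  0.27300418]
```

```bash
python3 -c "
from cell import arm;print(arm.close_job())"
```

```text
the job is handed in; nothing more can be done
None
```

The stack is built and handed in at about 18.7 s of the 58 s limit. The deep tray sits on the base and the shallow tray on the deep one, with the stops at alternating ends. The gripper was open and well clear of the stack at hand-in.

Last checks, from the wrist camera:

| Check | Deep tray on base | Shallow tray on deep |
|---|---|---|
| Gap to the stop below | about 11 mm | about 9 mm |
| Sideways offset | about 0.1 mm or less | about 0.2 mm or less |
| Yaw error | within about 0.2° | within about 0.2° |

- **Bystanders:** the side view shows a neat stack, with the short tray and the orange tray where they started.
- **Forces:** the readings after each move stayed below 7 N.
- **Disagreement:** the wrist camera read about 1.5 mm off sideways compared with the gripper centre. I corrected for that when placing.
- **Precision:** the measured gaps are good to about 1 mm.

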